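# Send the row of instrument boxes home on the washer's loading rail and shut the gate

## Robot

A 6-joint arm with a two-finger parallel gripper is mounted at the origin on the work surface. World frame = base frame: x ahead of the robot, y to its left, z up, the work surface at z = 0. Lengths are in m, angles in rad, forces in N, time in s.
With the tool pointing down it reaches from about 0.25 to 0.725 m from the base axis. Payload 4 kg.
Tool frame: the origin (TCP) lies midway between the tips of the shut fingers; the grasp point (between the pads) lies 19 mm behind it; z points along the fingers, y is the line along which they close (so a half turn about z gives the same grasp; the last joint's range is limited). The gripper opens to 85 mm and grips with 20 to 120 N. Pads are 22 mm wide; open, the fingers measure 114 mm over their backs; the gripper's body (76 mm by 85 mm) begins 54 mm behind the grasp point. The pads swing forward as they close: fully open they stand 13 mm farther back than shut.
Start: joints at [1.317, 0.241, 0.005, 1.335, 0, 1.571], TCP at [0.126, 0.484, 0.231] pointing down, gripper open.
Joint ranges: [-2.72, 2.72], [-1.05, 1.87], [-1.09, 1.28], [-1.99, 2.15], [-1.42, 1.44], [-3.14, 3.14]. Speed limits (rad/s): [2.79, 2.79, 3.14, 3.14, 3.14, 3.14].

## Interface

Orientations are given as a unit quaternion [x, y, z, w].
In Python, from workcell import bot gives the robot as it stands.
- The arm moves only by the tool move_arm, never from a script. Its argument "motion" is a list of rows, each an object of numbers: "x", "y", "z": the shift along the tool's x, y, z in cm; "yaw": the turn about the tool's z in degrees. A call has 1 to 20 rows; each row is the pose to reach, as a shift and turn from the pose commanded when the call began, along the tool's axes at that moment; what a row does not reach only later rows make up. A row lasts 1/8 s, in which the tool goes at most 62.5 mm and 10.7 degrees, less where a joint would pass 70% of its speed; a pose out of reach is approached as far as the arm can. A call with a gripper value outside its range is refused whole. "gripper" is the opening, from -1 (shut) to 1 (fully open), set as the call begins (left out, the last holds). The fingers move at their own pace and stop on an object; the grip force is fixed at half the most. Time passes only in rows, so rows that repeat a pose let the fingers close. It gives the time, the measured TCP pose, the force, the opening and the grip force at its end, in the units of the state.
- bot.get_obs(): the state, without advancing time (a new reading comes with each control period).
- bot.camera(name): name is "scene" or "top" or "wrist"; returns the picture (400x640x3 uint8, blue, green, red); there is no depth.
- bot.camera_model(name): a dict with "K" (3x3 intrinsics, pixels), "world_from_camera" (4x4, takes a point from camera to world coordinates). Camera axes: x right, y down, z forward; pixel columns grow to the right and rows downward; lengths in m; the calibration is good to about 2 mm. A picture is of the moment at which its call begins: read the wrist's pose just before it. camera_model takes no time and is no camera call; for the wrist camera it gives the pose at the moment of the call.
- bot.job_done(): hands the job in; it is judged then, once.
Trained networks look in the newest picture that a camera, given by its name, has taken for a name from the list of things; names that differ only in an ending like _2 or _b are one class to them, and where a whole thing is asked for, a point or a joint stands for the part that bears it (a point fixed in the world has none). Each returns a list of dicts, best first, with "score" (0 to 1); they miss things now and then, are a little off and sometimes report something else, mostly with a low value. They report only what shows in the picture. A call takes as long as a camera call. They do not tell look-alikes from the thing itself.
- bot.cut_out(camera, name): "mask" (400x640 bool, what is visible of it) and "centre" ([row, column] in pixels, amid what is visible of it).
The state is a dict: "clock": time; "joint_pos": joint angles; "joint_vel": joint speeds; "tau": joint torques, N m; "eef_pos": TCP position; "tool_rot": TCP orientation; "ft_force": force on the tool from outside, world axes, zero at the start; "ft_torque": the same for the moment, N m; "grip_width": finger opening in m; "grasp_force": force on a finger pad.
Only numpy, scipy, OpenCV 4.12 (cv2) and the standard library are available. Lean on these libraries where they do the work, as an engineer would, in place of code of your own. Each camera call takes 0.05 s, during which the arm holds its last target. There are 200 camera calls.

## Task

On the loading rail stands a row of four touching steel instrument boxes: with your fingertips push only on the rearmost box, so that the whole row slides as one train along the rail until the front box is fully home against the end stop and no gaps are left. Then push the plate of the sliding gate, on its outer face, fully in towards the rail so that its bolt closes off the rail behind the last box. Grasp, pinch or lift nothing, keep off the three boxes ahead and off the rail-side face of the plate, and leave everything else on the counter where it is.

Things in the scene. Friction and masses are not known exactly. Their poses are not given: they have to be found in the camera images.
- rail: Fixed white plastic rail: a straight open channel 382 mm long along its own y on the counter. Origin mid-width, on the counter. Own +y runs to the end stop, x is across (gate on the +x side, away from the robot), z up; open end at y = -190 mm. Floor 6 mm above the counter, 103 mm wide between guide walls 4 mm thick with tops 18 mm above the counter.
- stop_face (a point): Centre, at the channel floor, of the inner face of the dark steel end stop: at (0, +180, 6) mm in the rail's frame. The stop is 12 mm thick, as wide as the rail, its top 40 mm above the counter.
- box1: Front one (nearest the end stop) of four alike closed steel boxes in a row, slotted lids set in 4 mm from the rim (rim 23 mm up), 100 mm across the rail (own x), 45 mm along it (own y), 30 mm high in all, about 0.18 kg, 1.5 mm play at each side. Origin at the centre of its underside (6 mm above the counter). Home is y = 157.5 mm in the rail frame. It must not be touched by the fingers.
- box2: Second of four alike closed steel boxes in a row, slotted lids set in 4 mm from the rim (rim 23 mm up), 100 mm across the rail (own x), 45 mm along it (own y), 30 mm high in all, about 0.18 kg, 1.5 mm play at each side. Origin at the centre of its underside (6 mm above the counter). Home is y = 112.5 mm in the rail frame. It must not be touched by the fingers.
- box3: Third of four alike closed steel boxes in a row, slotted lids set in 4 mm from the rim (rim 23 mm up), 100 mm across the rail (own x), 45 mm along it (own y), 30 mm high in all, about 0.18 kg, 1.5 mm play at each side. Origin at the centre of its underside (6 mm above the counter). Home is y = 67.5 mm in the rail frame. It must not be touched by the fingers.
- box4: Rearmost one (farthest from the end stop) of four alike closed steel boxes in a row, slotted lids set in 4 mm from the rim (rim 23 mm up), 100 mm across the rail (own x), 45 mm along it (own y), 30 mm high in all, about 0.18 kg, 1.5 mm play at each side. Origin at the centre of its underside (6 mm above the counter). Home is y = 22.5 mm in the rail frame. This is the only box to push, on its rear face.
- gate (a joint): Travel of the sliding gate in m: 0 to 0.010 at the start (drawn back), grows towards the rail (its own -x) to 0.055 = fully shut, a firm stop. Needs about 2 N, no spring, stays where left. Its bolt, a steel bar at rail y = -18 to -8 mm, 23 to 33 mm above the counter, then reaches 38 mm into the channel; a box in its way blocks it.
- gate_push (a point): Centre of the outer face (looks along the rail's +x) of the gate's upright steel push plate; moves with the gate. Plate 90 mm wide along the rail, from 14 to 54 mm above the counter; this point 34 mm above it. In the rail's frame at y = -13 mm and x = +140 mm at joint 0, +85 mm when shut. A fixed guide 42 mm high stands at x = 60 to 76 mm, y = -33 to 7 mm.
- gate_back (a point): Centre of the rail-side face of the push plate (a dark sheet, 88 by 38 mm, not to be touched), 8 mm behind the outer face; moves with the gate.
- spare_box: Bystander: one more such box, lying on the counter beyond the rail's open end, not part of the row. Origin at the centre of its underside, own x along its 100 mm side.
- cup: Bystander: small steel cup, 60 mm in diameter and 40 mm high, on the robot's side of the rail; origin at the centre of its underside.
- bowl: Bystander: steel bowl, 110 mm in diameter and 45 mm high, beyond the rail near the stop end; origin at the centre of its underside.
- forceps: Bystander: steel forceps 130 mm long, 22 mm wide, 8 mm high, lying along its own x beyond the rail; origin at its middle.
- brush: Bystander: cleaning brush lying along its own x beyond the rail near the open end, 200 mm long, 42 mm wide, 20 mm high; origin at its middle, on the counter.
- detergent: Bystander: white bottle, 64 mm in diameter and 170 mm high, standing to the left of the work; origin at the centre of its underside.
Not all that is in view belongs to the job. Leave any green look-alike of the box4 alone. What is shaped like the box3 but blue is not meant.

How it is judged:
By the outcome, as a careful person would: the job done as asked, in the order asked, and still so for the second after the job is handed in, with the robot touching nothing.
It also fails if it takes over 48 s, if anything falls off the work surface, if the arm or the gripper's body presses on something with over 40 N, if the wrist force passes 120 N, or if a joint passes its speed limit or range.

## Working session

There is one attempt and no reset: what is moved stays moved. The work goes in short steps, Python scripts to look and compute and a tool call to move; the robot and the scene stay as the last step left them, time stands still between calls to the robot, and variables do not carry over. Pictures are saved under pics/ and viewed, at most 10 in all, crops included, and the job is handed in when it is done.

Besides the shell and the picture viewer there is one more tool, called after "Call:" as name(argument=value, ...) on one line, values as JSON. move_arm: Moves the arm, as the interface text tells. Its arguments: {"type":"object","properties":{"motion":{"type":"array"},"gripper":{"type":"number"}},"required":["motion"]}

```bash
mkdir -p pics; python3 - <<'E'
from workcell import bot
import cv2,numpy as np
o=bot.get_obs();print(o['clock'],o['eef_pos'],o['tool_rot'],o['grip_width'])
for n in['top','scene']:
    im=bot.camera(n);cv2.imwrite(f'pics/{n}0.png',im)
    m=bot.camera_model(n);print(n,np.round(m['K'],1).tolist(),np.round(m['world_from_camera'],3).tolist())
E
```

```text
0.0 [0.1253752  0.48336664 0.23040825] [ 1.26570429e-01  9.91957073e-01 -1.03541312e-03 -1.41736888e-04] 0.08540239908582607
top [[377.1, 0.0, 314.0], [0.0, 377.1, 199.1], [0.0, 0.0, 1.0]] [[0.016, -0.995, 0.094, 0.454], [-1.0, -0.014, 0.017, 0.054], [-0.015, -0.094, -0.995, 0.977], [0.0, 0.0, 0.0, 1.0]]
scene [[435.1, 0.0, 318.2], [0.0, 435.1, 206.9], [0.0, 0.0, 1.0]] [[-0.816, 0.422, -0.394, 1.004], [0.577, 0.616, -0.536, 0.711], [0.017, -0.665, -0.747, 0.948], [0.0, 0.0, 0.0, 1.0]]
```

View pics/top0.png

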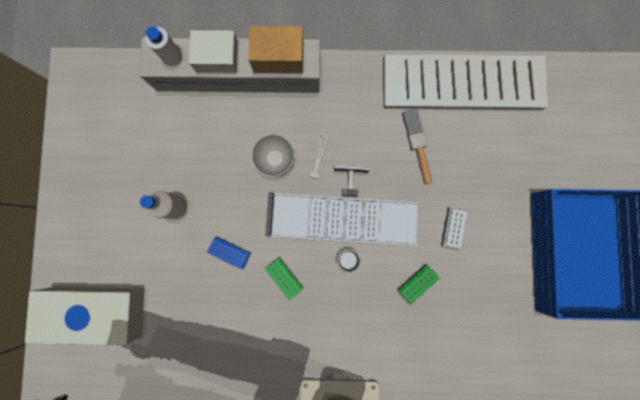

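View pics/scene0.png

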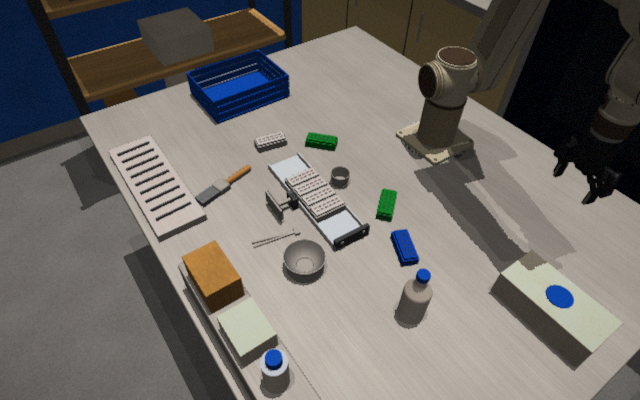

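The top view shows the rail from the stop at about (270,215) to the open end at (417,220). The boxes span columns 309–380, the gate plate is at (351,169), the cup at (347,260) and the spare box at (455,228). In the scene view, the end stop is at (350,233) and the plate at (278,203). Next I'll measure using the masks.

```bash
cat > h.py <<'E'
from workcell import bot
import cv2,numpy as np
def ray(cam,uv,z,m=None):
    m=m or bot.camera_model(cam);T=np.array(m['world_from_camera']);K=np.array(m['K'])
    uv=np.atleast_2d(uv);d=np.c_[uv,np.ones(len(uv))]@np.linalg.inv(K).T@T[:3,:3].T
    return T[:3,3]+d*((z-T[2,3])/d[:,2])[:,None]
def proj(cam,P,m=None):
    m=m or bot.camera_model(cam);T=np.linalg.inv(np.array(m['world_from_camera']));K=np.array(m['K'])
    p=(np.atleast_2d(P)@T[:3,:3].T+T[:3,3])@K.T
    return p[:,:2]/p[:,2:]
E
python3 - <<'E'
from h import *
for cam in['top']:
    im=bot.camera(cam)
    for n,z in[('rail',.018),('box1',.036),('gate_push',.05),('cup',.04),('spare_box',.03),('brush',.02)]:
        for r in bot.cut_out(cam,n)[:6]:
            if r['score']<.3: continue
            ys,xs=np.nonzero(r['mask']);q=cv2.minAreaRect(np.c_[xs,ys].astype(np.float32))
            c=ray(cam,cv2.boxPoints(q)+0,z)[:,:2]
            print(n,round(r['score'],2),r['mask'].sum(),np.round(c,3).tolist(),'ctr',np.round(c.mean(0),3), 'box px',np.round(cv2.boxPoints(q),1).tolist())
c=cv2.resize(im[150:290,250:480],None,fx=3.4,fy=3.4,interpolation=cv2.INTER_CUBIC);cv2.imwrite('pics/crop.png',c)
E
```

```text
rail 0.85 4137 [[0.443, 0.194], [0.639, 0.19], [0.624, -0.2], [0.43, -0.188]] ctr [ 0.534 -0.001] box px [[264.5, 238.10000610351562], [268.29998779296875, 162.0], [419.79998779296875, 169.5], [416.0, 245.6999969482422]]
box1 0.91 735 [[0.443, -0.002], [0.543, -0.006], [0.541, -0.053], [0.441, -0.049]] ctr [ 0.492 -0.028] box px [[342.5, 239.5], [344.3999938964844, 199.39999389648438], [363.20001220703125, 200.1999969482422], [361.29998779296875, 240.3000030517578]]
box1 0.9 743 [[0.405, 0.334], [0.447, 0.315], [0.405, 0.225], [0.363, 0.244]] ctr [0.405 0.279] box px [[206.8000030517578, 252.39999389648438], [215.1999969482422, 235.60000610351562], [250.8000030517578, 253.39999389648438], [242.39999389648438, 270.20001220703125]]
box1 0.88 711 [[0.44, -0.049], [0.542, -0.052], [0.541, -0.096], [0.439, -0.092]] ctr [ 0.491 -0.072] box px [[361.3999938964844, 240.6999969482422], [362.79998779296875, 199.6999969482422], [380.29998779296875, 200.3000030517578], [378.8999938964844, 241.3000030517578]]
box1 0.7 847 [[0.321, -0.134], [0.389, -0.21], [0.352, -0.244], [0.284, -0.169]] ctr [ 0
[... 752 characters left out ...]
.616, -0.07], [0.568, -0.02]] ctr [ 0.617 -0.022] box px [[331.8999938964844, 168.89999389648438], [352.1000061035156, 149.89999389648438], [370.6000061035156, 169.60000610351562], [350.3999938964844, 188.5]]
spare_box 0.65 806 [[0.43, -0.245], [0.528, -0.266], [0.518, -0.318], [0.421, -0.296]] ctr [ 0.474 -0.281] box px [[440.20001220703125, 246.0], [448.0, 207.0], [468.79998779296875, 211.1999969482422], [461.0, 250.1999969482422]]
brush 0.64 900 [[0.775, -0.154], [0.786, -0.197], [0.594, -0.242], [0.582, -0.2]] ctr [ 0.684 -0.198] box px [[401.70001220703125, 111.80000305175781], [418.20001220703125, 107.69999694824219], [436.6000061035156, 181.39999389648438], [420.1000061035156, 185.5]]
```

View pics/crop.png

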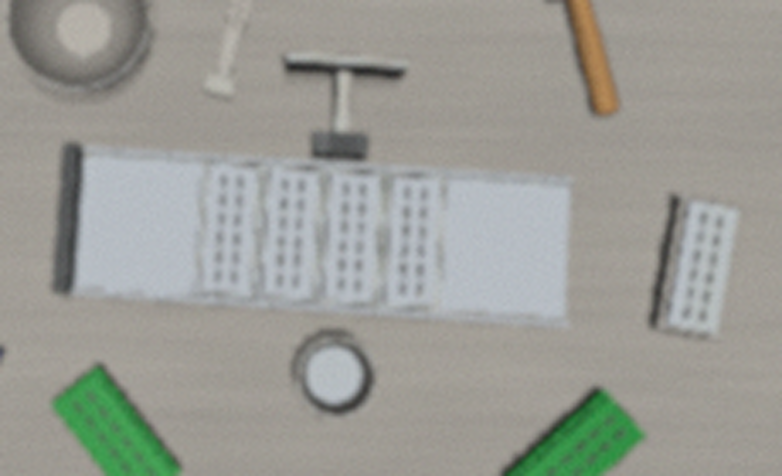

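The crop shows the open-end rail corners at crop px (570,180) and (567,324), and the stop's top face at (67,145)–(60,292). The plate runs from (285,60) to (406,68). The row of four boxes is clearly visible.

```bash
python3 - <<'E'
from h import *
P=lambda l,z:ray('top',np.array(l)/3.4+[250,150],z)[:,:2]
a=P([[570,179],[567,325],[84,150],[74,297]],.018)
s=P([[66,145],[82,147],[53,292],[70,294]],.04)
b=P([[445,168],[437,312],[205,158],[198,299]],.030)
g=P([[285,56],[406,65],[285,72],[404,76]],.054)
for n,v in zip('rail stop boxes gate'.split(),(a,s,b,g)): print(n,np.round(v,3).tolist())
d=(a[2]-a[0]+a[3]-a[1]);print('theta(rail y from world y)',np.degrees(np.arctan2(-d[0],d[1])))
E
```

```text
rail [[0.539, -0.194], [0.43, -0.19], [0.555, 0.171], [0.445, 0.176]]
stop [[0.556, 0.182], [0.555, 0.17], [0.448, 0.188], [0.447, 0.176]]
boxes [[0.544, -0.098], [0.438, -0.092], [0.549, 0.079], [0.445, 0.083]]
gate [[0.622, 0.022], [0.617, -0.066], [0.611, 0.022], [0.609, -0.065]]
theta(rail y from world y) -2.46870979299192
```

Call:
move_arm(motion=[{"x": -4,"y": -4,"z": 0.5,"yaw": 8},{"x": -8,"y": -8,"z": 1,"yaw": 16},{"x": -12,"y": -12,"z": 2,"yaw": 24},{"x": -16,"y": -16,"z": 3,"yaw": 32},{"x": -20,"y": -20,"z": 3.5,"yaw": 40},{"x": -24,"y": -24,"z": 4,"yaw": 48},{"x": -28,"y": -28,"z": 4.5,"yaw": 54},{"x": -32,"y": -32,"z": 5,"yaw": 60},{"x": -36,"y": -36,"z": 5.5,"yaw": 66},{"x": -40,"y": -40,"z": 6,"yaw": 70},{"x": -44,"y": -44,"z": 7,"yaw": 74},{"x": -47.5,"y": -47.5,"z": 7.5,"yaw": 76},{"x": -49.5,"y": -50,"z": 8,"yaw": 78},{"x": -50.7,"y": -51.1,"z": 8,"yaw": 78},{"x": -50.7,"y": -51.1,"z": 8,"yaw": 78},{"x": -50.7,"y": -51.1,"z": 8,"yaw": 78}], gripper=-1)

```text
clock: 2.45
eef_pos: [0.4876, -0.1369, 0.1515]
tool_rot: [0.722, 0.692, 0.0, -0.0]
ft_force: [-0.1, 0.6, 0.4]
grip_width: 0.0002
grasp_force: 0.0
```

```bash
python3 - <<'E'
from h import *
o=bot.get_obs();print(o['clock'],o['eef_pos'],o['tool_rot'],o['grip_width'],o['joint_pos'])
m=bot.camera_model('wrist');im=bot.camera('wrist');cv2.imwrite('pics/w1.png',im)
print(np.array(m['world_from_camera']).round(3).tolist(),m['K'])
E
```

```text
2.45 [ 0.48756052 -0.1368501   0.15152243] [ 7.22105565e-01  6.91782812e-01  4.67827525e-05 -3.01576078e-04] 0.00021378800596378984 [-2.73874180e-01  3.02917288e-01 -1.24929277e-01  1.14342172e+00
  3.87044518e-04  1.33980819e+00]
[[0.999, -0.041, -0.012, 0.49], [-0.043, -0.958, -0.282, -0.065], [-0.0, 0.283, -0.959, 0.295], [0.0, 0.0, 0.0, 1.0]] [[299.21615973   0.         315.53654614]
 [  0.         299.21615973 202.05596768]
 [  0.           0.           1.        ]]
```

View pics/w1.png

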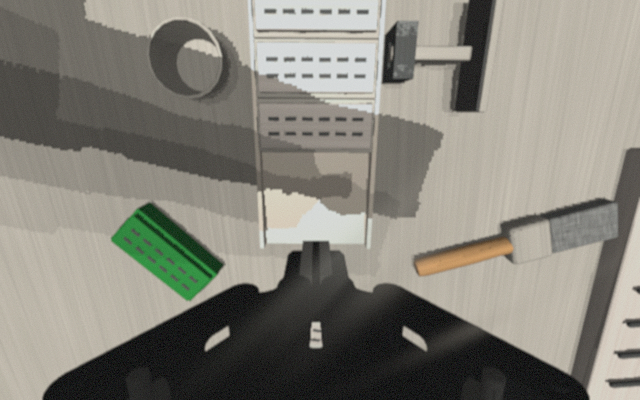

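The wrist view shows the rail's open end at row ~247, with walls at columns 260 and 372. Box4's rear edge is at row ~149, and the plate is at (475,55) with its near end at row 110.

```bash
python3 - <<'E'
from h import *
P=lambda l,z:np.round(ray('wrist',l,z)[:,:2],4).tolist()
print('wall tops outer open', P([[260,247],[372,247]],.018))
print('wall tops outer far', P([[250,0],[385.5,0]],.018))
print('box4 rear rim',P([[261,150],[373,150]],.029),'lid', P([[270,148],[362,148]],.036))
print('plate near end top outer',P([[491,35],[482,110]],.054),'bottom',P([[482,110]],.014))
c=np.array([.492,-.004]);t=np.radians(-2.4);R=np.array([[np.cos(t),-np.sin(t)],[np.sin(t),np.cos(t)]])
W=lambda p:np.r_[c+R@np.array(p[:2]),p[2]]
print(proj('wrist',[W(p) for p in [(-.0555,-.19,.018),(.0555,-.19,.018),(-.05,-.093,.029),(.05,-.093,.029),(.13,-.058,.054),(.13,-.058,.014)]]).round(0).tolist())
E
```

```text
wall tops outer open [[0.4287, -0.1913], [0.5416, -0.196]]
wall tops outer far [[0.4412, 0.0249], [0.55, 0.0203]]
box4 rear rim [[0.4409, -0.0934], [0.5394, -0.0976]] lid [[0.45, -0.0913], [0.5287, -0.0946]]
plate near end top outer [[0.6186, -0.0159], [0.6181, -0.0675]] bottom [[0.6393, -0.068]]
[[260.0, 247.0], [370.0, 247.0], [258.0, 152.0], [371.0, 152.0], [484.0, 110.0], [460.0, 110.0]]
```

Call:
move_arm(motion=[{"x": 0,"z": 3},{"x": 0,"z": 6.5},{"x": 0,"z": 10},{"x": 0,"z": 12.4},{"x": 0,"z": 13.4},{"x": 0,"z": 13.4},{"x": 0.8,"z": 13.4},{"x": 1.6,"z": 13.4},{"x": 2.2,"z": 13.4},{"x": 2.6,"z": 13.4},{"x": 3.0,"z": 13.4},{"x": 3.4,"z": 13.4},{"x": 3.8,"z": 13.4},{"x": 4.3,"z": 13.4},{"x": 4.8,"z": 13.4},{"x": 5.3,"z": 13.4},{"x": 5.8,"z": 13.4},{"x": 6.2,"z": 13.4},{"x": 6.5,"z": 13.4},{"x": 6.5,"z": 13.4}])

```text
invalid input at $.motion[0]: expected keys x, y, z, yaw
```

```bash
python3 - <<'E'
from h import *
m=bot.camera_model('wrist');im=bot.camera('wrist');im2=bot.camera('top')
a=cv2.resize(im,(480,300));b=cv2.resize(im2[150:290,250:480],None,fx=2.08,fy=2.08)
b=cv2.copyMakeBorder(b,0,0,0,2,0);c=np.zeros((300+b.shape[0],480,3),np.uint8);c[:300]=a;c[300:]=b[:,:480] if b.shape[1]>=480 else np.pad(b,((0,0),(0,480-b.shape[1]),(0,0)))
cv2.imwrite('pics/p1.png',c)
E
```

```text
(no output)
```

View pics/p1.png

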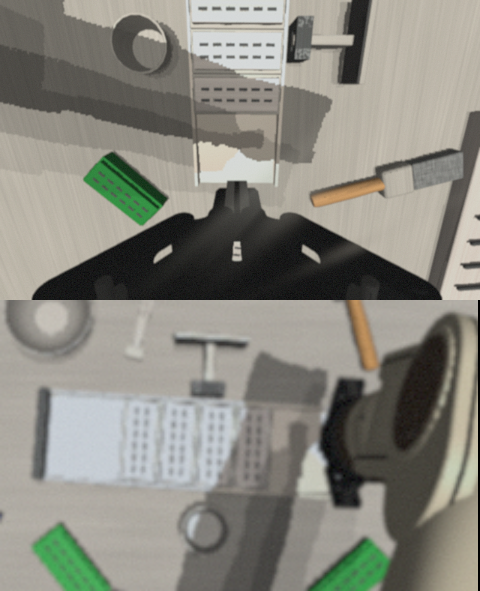

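The move was refused because every row needs all four keys. The picture shows nothing changed: box4's rear edge is still at about row 112 of the scaled wrist view. I'll resend it with full rows.

Call:
move_arm(motion=[{"x": 0,"y": 0,"z": 3,"yaw": 0},{"x": 0,"y": 0,"z": 6.5,"yaw": 0},{"x": 0,"y": 0,"z": 10,"yaw": 0},{"x": 0,"y": 0,"z": 12.4,"yaw": 0},{"x": 0,"y": 0,"z": 13.4,"yaw": 0},{"x": 0,"y": 0,"z": 13.4,"yaw": 0},{"x": 0.8,"y": 0,"z": 13.4,"yaw": 0},{"x": 1.6,"y": 0,"z": 13.4,"yaw": 0},{"x": 2.2,"y": 0,"z": 13.4,"yaw": 0},{"x": 2.6,"y": 0,"z": 13.4,"yaw": 0},{"x": 3.0,"y": 0,"z": 13.4,"yaw": 0},{"x": 3.4,"y": 0,"z": 13.4,"yaw": 0},{"x": 3.8,"y": 0,"z": 13.4,"yaw": 0},{"x": 4.3,"y": 0,"z": 13.4,"yaw": 0},{"x": 4.8,"y": 0,"z": 13.4,"yaw": 0},{"x": 5.3,"y": 0,"z": 13.4,"yaw": 0},{"x": 5.8,"y": 0,"z": 13.4,"yaw": 0},{"x": 6.2,"y": 0,"z": 13.4,"yaw": 0},{"x": 6.5,"y": 0,"z": 13.4,"yaw": 0},{"x": 6.5,"y": 0,"z": 13.4,"yaw": 0}])

```text
clock: 5.1
eef_pos: [0.4911, -0.0734, 0.0175]
tool_rot: [0.723, 0.691, -0.0, 0.0]
ft_force: [-0.8, -4.9, 1.6]
grip_width: 0.0
grasp_force: 2.2
```

```bash
python3 - <<'E'
from h import *
m=bot.camera_model('wrist');im=bot.camera('wrist')
cv2.imwrite('pics/p2.png',im)
E
```

```text
(no output)
```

View pics/p2.png

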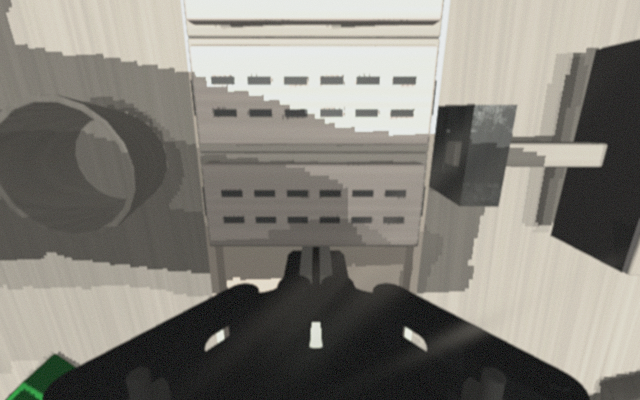

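The fingers are against the middle of box4's rear face (row ~245), and the row is straight and closed up. I'll keep pushing.

Call:
move_arm(motion=[{"x": 0.4,"y": 0,"z": 0,"yaw": 0},{"x": 0.9,"y": 0,"z": 0,"yaw": 0},{"x": 1.4,"y": 0,"z": 0,"yaw": 0},{"x": 1.9,"y": 0,"z": 0,"yaw": 0},{"x": 2.4,"y": 0,"z": 0,"yaw": 0},{"x": 2.9,"y": 0,"z": 0,"yaw": 0},{"x": 3.4,"y": 0,"z": 0,"yaw": 0},{"x": 3.9,"y": 0,"z": 0,"yaw": 0},{"x": 4.3,"y": 0,"z": 0,"yaw": 0},{"x": 4.6,"y": 0,"z": 0,"yaw": 0},{"x": 4.9,"y": 0,"z": 0,"yaw": 0},{"x": 5.1,"y": 0,"z": 0,"yaw": 0},{"x": 5.1,"y": 0,"z": 0,"yaw": 0}])

```text
clock: 6.78
eef_pos: [0.4931, -0.0225, 0.0174]
tool_rot: [0.723, 0.691, -0.0, 0.0]
ft_force: [-0.2, -5.0, 1.2]
grip_width: -0.0001
grasp_force: 2.5
```

Call:
move_arm(motion=[{"x": 0.2,"y": 0,"z": 0,"yaw": 0},{"x": 0.4,"y": 0,"z": 0,"yaw": 0},{"x": 0.6,"y": 0,"z": 0,"yaw": 0},{"x": 0.7,"y": 0,"z": 0,"yaw": 0},{"x": 0.7,"y": 0,"z": 0,"yaw": 0}])

```text
clock: 7.4
eef_pos: [0.4934, -0.0159, 0.0174]
tool_rot: [0.723, 0.691, -0.001, 0.001]
ft_force: [-0.0, -5.1, 2.3]
grip_width: 0.0002
grasp_force: 2.9
```

Call:
move_arm(motion=[{"x": 0.15,"y": 0,"z": 0,"yaw": 0},{"x": 0.3,"y": 0,"z": 0,"yaw": 0},{"x": 0.4,"y": 0,"z": 0,"yaw": 0},{"x": 0.4,"y": 0,"z": 0,"yaw": 0}])

```text
clock: 7.9
eef_pos: [0.4933, -0.0157, 0.0175]
tool_rot: [0.724, 0.69, -0.004, 0.003]
ft_force: [-1.6, -17.1, 3.0]
grip_width: 0.0002
grasp_force: 8.2
```

Force rose to 17 N with no further travel, and the fingertip face is where home should be. I'll give it one small extra press, then back off, rise and look.

Call:
move_arm(motion=[{"x": 0.15,"y": 0,"z": 0,"yaw": 0},{"x": 0.15,"y": 0,"z": 0,"yaw": 0},{"x": -0.5,"y": 0,"z": 0,"yaw": 0},{"x": -2,"y": 0,"z": 0,"yaw": 0},{"x": -4,"y": 0,"z": 0,"yaw": 0},{"x": -5,"y": 0,"z": -2,"yaw": 0},{"x": -6,"y": 0,"z": -6,"yaw": 0},{"x": -7,"y": 0,"z": -11,"yaw": 0},{"x": -7,"y": 0,"z": -15,"yaw": 0},{"x": -7,"y": 0,"z": -18,"yaw": 0},{"x": -7,"y": 0,"z": -18,"yaw": 0}])

```text
clock: 9.28
eef_pos: [0.4922, -0.081, 0.1998]
tool_rot: [0.722, 0.691, 0.002, 0.002]
ft_force: [-0.7, 0.1, 0.1]
grip_width: -0.0002
grasp_force: 0.0
```

```bash
python3 - <<'E'
from h import *
o=bot.get_obs();print(o['clock'],o['eef_pos'],o['tool_rot'],o['joint_pos'])
im=bot.camera('wrist');cv2.imwrite('pics/w3.png',im)
c=np.array([.4933,-.004]);t=np.radians(-2.5);R=np.array([[np.cos(t),-np.sin(t)],[np.sin(t),np.cos(t)]])
for p in [(-.05,0,.029),(.05,0,.029),(-.05,.18,.029),(.05,.18,.029),(0,.18,.04)]: print(p,proj('wrist',np.r_[c+R@np.array(p[:2]),p[2]]).round(0))
E
```

```text
9.275 [ 0.49220889 -0.08099802  0.19981002] [0.72248412 0.69138175 0.0022029  0.00176329] [-1.63955782e-01  2.50084659e-01 -6.57020969e-02  1.24954490e+00
  1.40902857e-03  1.45083351e+00]
(-0.05, 0, 0.029) [[264. 109.]]
(0.05, 0, 0.029) [[365. 109.]]
(-0.05, 0.18, 0.029) [[ 254. -120.]]
(0.05, 0.18, 0.029) [[ 375. -120.]]
(0, 0.18, 0.04) [[ 314. -130.]]
```

View pics/w3.png

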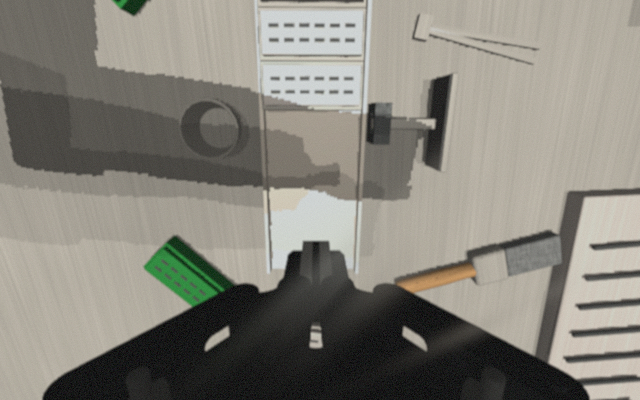

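Box4's rear edge is at row ~108, against a predicted home of 109, so the row is home. The plate's outer edge runs (454,75)–(445,170), with the forceps clear at (420,25). On to the gate.

Call:
move_arm(motion=[{"x": 0.7,"y": 2,"z": 0,"yaw": -9},{"x": 1.4,"y": 4,"z": 0,"yaw": -18},{"x": 2.1,"y": 6,"z": 0,"yaw": -27},{"x": 2.8,"y": 8,"z": 0,"yaw": -36},{"x": 3.5,"y": 10,"z": 0,"yaw": -45},{"x": 4.2,"y": 12,"z": 0,"yaw": -54},{"x": 5,"y": 14,"z": 0,"yaw": -63},{"x": 5.7,"y": 16,"z": 0,"yaw": -72},{"x": 6.4,"y": 17.0,"z": 1,"yaw": -81},{"x": 6.4,"y": 17.0,"z": 3,"yaw": -90},{"x": 6.4,"y": 17.0,"z": 6,"yaw": -90},{"x": 6.4,"y": 17.0,"z": 9,"yaw": -90},{"x": 6.4,"y": 17.0,"z": 12,"yaw": -90},{"x": 6.4,"y": 17.0,"z": 12,"yaw": -90}])

```text
clock: 11.08
eef_pos: [0.6592, -0.0243, 0.0719]
tool_rot: [0.022, 1.0, 0.0, -0.005]
ft_force: [0.2, -0.3, -0.3]
grip_width: -0.0003
grasp_force: 0.0
```

```bash
python3 - <<'E'
from h import *
o=bot.get_obs();print(o['clock'],o['eef_pos'],o['tool_rot'],o['joint_pos'])
im=bot.camera('wrist')
im2=bot.camera('scene')[120:300,200:480]
cv2.imwrite('pics/g1.png',np.vstack([cv2.resize(im,(400,250)),cv2.resize(im2,(400,257))]))
E
```

```text
11.075 [ 0.65917856 -0.02428042  0.07193556] [ 2.20309963e-02  9.99743070e-01  3.77442689e-04 -5.31853713e-03] [-3.70913113e-02  6.62688222e-01  2.41347386e-01  1.16010278e+00
  5.94622035e-04  6.97170737e-03]
```

View pics/g1.png

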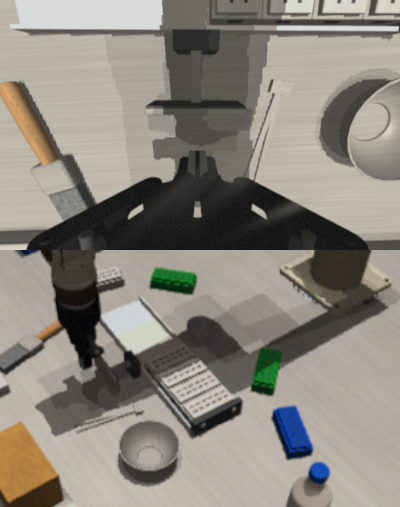

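The wrist view shows the fingers (197,160) centred outside the plate (197,105), with the forceps clear to the right. The row stands against the stop. Next: lower the tool and push.

Call:
move_arm(motion=[{"x": 0,"y": 0,"z": 1.5,"yaw": 0},{"x": 0,"y": 0,"z": 3,"yaw": 0},{"x": 0,"y": 0,"z": 3.8,"yaw": 0},{"x": 0,"y": 0,"z": 3.8,"yaw": 0},{"x": 1,"y": 0,"z": 3.8,"yaw": 0},{"x": 2,"y": 0,"z": 3.8,"yaw": 0},{"x": 2.6,"y": 0,"z": 3.8,"yaw": 0},{"x": 3.0,"y": 0,"z": 3.8,"yaw": 0},{"x": 3.4,"y": 0,"z": 3.8,"yaw": 0},{"x": 3.8,"y": 0,"z": 3.8,"yaw": 0},{"x": 4.2,"y": 0,"z": 3.8,"yaw": 0},{"x": 4.6,"y": 0,"z": 3.8,"yaw": 0},{"x": 5.0,"y": 0,"z": 3.8,"yaw": 0},{"x": 5.4,"y": 0,"z": 3.8,"yaw": 0},{"x": 5.8,"y": 0,"z": 3.8,"yaw": 0},{"x": 6.2,"y": 0,"z": 3.8,"yaw": 0},{"x": 6.5,"y": 0,"z": 3.8,"yaw": 0},{"x": 6.7,"y": 0,"z": 3.8,"yaw": 0},{"x": 6.7,"y": 0,"z": 3.8,"yaw": 0}])

```text
clock: 13.55
eef_pos: [0.5957, -0.0217, 0.0391]
tool_rot: [0.022, 1.0, -0.0, -0.0]
ft_force: [1.9, -0.1, 0.4]
grip_width: 0.0003
grasp_force: 0.6
```

Call:
move_arm(motion=[{"x": 0.2,"y": 0,"z": 0,"yaw": 0},{"x": 0.4,"y": 0,"z": 0,"yaw": 0},{"x": 0.6,"y": 0,"z": 0,"yaw": 0},{"x": 0.8,"y": 0,"z": 0,"yaw": 0},{"x": 0.8,"y": 0,"z": 0,"yaw": 0}])

```text
clock: 14.18
eef_pos: [0.589, -0.0213, 0.0392]
tool_rot: [0.022, 1.0, -0.0, 0.001]
ft_force: [6.3, 0.2, -2.8]
grip_width: -0.0004
grasp_force: 2.5
```

Call:
move_arm(motion=[{"x": 0.15,"y": 0,"z": 0,"yaw": 0},{"x": 0.3,"y": 0,"z": 0,"yaw": 0},{"x": 0.4,"y": 0,"z": 0,"yaw": 0},{"x": 0.4,"y": 0,"z": 0,"yaw": 0}])

```text
clock: 14.68
eef_pos: [0.5889, -0.0213, 0.0395]
tool_rot: [0.022, 1.0, -0.0, 0.004]
ft_force: [13.5, -0.4, -11.0]
grip_width: 0.0003
grasp_force: 6.8
```

There's a firm stop at x = 0.589, exactly where shut was predicted. I'll retreat and check.

Call:
move_arm(motion=[{"x": -1,"y": 0,"z": 0,"yaw": 0},{"x": -3,"y": 0,"z": 0,"yaw": 0},{"x": -5,"y": 0,"z": -1,"yaw": 0},{"x": -6,"y": 0,"z": -4,"yaw": 0},{"x": -6.5,"y": 0,"z": -8,"yaw": 0},{"x": -6.5,"y": 0,"z": -12,"yaw": 0},{"x": -6.5,"y": 0,"z": -16,"yaw": 0},{"x": -6.5,"y": 0,"z": -17,"yaw": 0},{"x": -6.5,"y": 0,"z": -17,"yaw": 0}])

```text
clock: 15.8
eef_pos: [0.6487, -0.0241, 0.2093]
tool_rot: [0.022, 1.0, -0.0, -0.0]
ft_force: [-0.2, -0.3, -0.8]
grip_width: 0.0001
grasp_force: 0.0
```

```bash
python3 - <<'E'
from h import *
o=bot.get_obs();print(o['clock'],o['eef_pos'],o['ft_force'])
im=bot.camera('wrist');im2=bot.camera('scene')[120:270,230:430]
cv2.imwrite('pics/g2.png',np.vstack([im[:250],cv2.resize(im2,(640,345))[:, :]])[:595])
E
```

```text
15.8 [ 0.64872496 -0.02405134  0.209286  ] [-0.18925379 -0.33219783 -0.82643215]
```

View pics/g2.png

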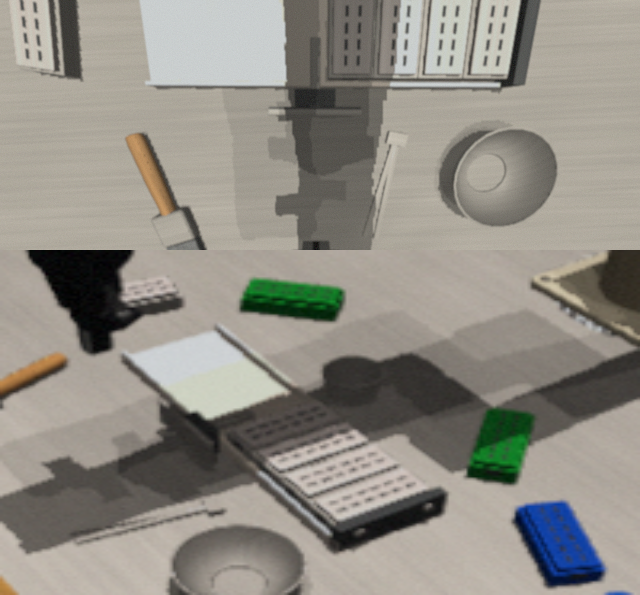

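The four boxes stand tight together against the stop (columns 330–520). The plate sits right at the guide (315,110) with the bolt behind box4 (315,60), and the other objects haven't moved.

```bash
python3 -c "
from workcell import bot
print(bot.job_done())"
```

```text
the job is handed in; nothing more can be done
None
```

The job is handed in at about 16 s on the robot's clock: the four boxes are home against the end stop with no gaps I could see, the gate is fully shut behind the last box, and nothing else appears to have moved.

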